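Snap the hub sleeve onto the leaning spool spindle

TASK

Fit the long white flanged hub sleeve onto the leaning spindle of the stand, flange end first: push it down past the sprung ball until it sits home on the shoulder and the ball clicks out above it, then let go and move clear. Leave the short bushing and the tin where they stand.

Things in the scene. Friction and masses are not known exactly. Their poses are not given: they have to be found in the camera images.
- sleeve_mid (a point): Centre (half-way up, on the axis) of the loose white hub sleeve, 80 mm long, 0.2 kg: a tube 50 mm outside with a flange 66 mm across, 8 mm thick, at its foot; straight 26.6 mm bore right through. z: its axis, from flange to plain end. Starts standing on its flange on the bench (centre 40 mm up), in a row with the bushing and tin, in any order, running away from the robot.
- sleeve_foot (a point): Centre of the flange's outer face, 40 mm below sleeve_mid; same axes. Best hold the sleeve round its 50 mm body 15 to 20 mm below the plain (top) end: when home, the spindle sticks out 24 mm past that end, up between the fingers.
- stand: Fixed stand: grey base plate 180 (x) by 120 (y) by 12 mm with a leaning grey post 46 by 50 mm. Origin: centre of the plate's underside. It is left or right on the bench; position and yaw vary. Post and spindle lean 35 degrees from vertical towards the stand's -x, roughly towards the robot.
- seat (a point): Centre of the shoulder face (dark disc 68 mm across) at the spindle's root, 105 mm above the bench; the flange sits flat on it. z runs up the spindle's axis (35 deg from vertical), y is level, x points out of its upper side, away from the robot. The spindle is a steel rod 24 mm thick (1.3 mm clear of the bore all round), straight to 96 mm from the seat, then a cone to 13 mm across at 104 mm.
- ball (a joint): How far the sprung brass ball is pressed in (m): 0 out, 0.005 flush. 16 mm ball on the spindle's upper side (+x of seat), centre 89 mm along z from the seat, standing 5 mm out of the rod. Pushing the sleeve over it takes some 8 to 15 N, sliding on down over it a few N. With the sleeve home it springs out just above the plain end, leaving 1 to 2 mm of play.
- bushing_mid (a point): Centre of a loose short white bushing (ring 60 mm outside, 38 mm bore, 30 mm high) standing on the bench; not needed.
- tin_mid (a point): Centre of a loose closed grey tin, 60 mm across, 90 mm high, standing on the bench; not needed.
- bin: Fixed open yellow parts bin, 140 by 100 by 60 mm high, on the other side of the bench from the stand; origin: centre of its underside; not needed.
Not all that is in view belongs to the job. What is shaped like the part that bears sleeve_mid but blue or purple is not meant.

How it is judged:
By the outcome, as a careful person would: the job done as asked, in the order asked, and still so for the second after the job is handed in, with the robot touching nothing.
It also fails if it takes over 45 s, if anything falls off the work surface, if the arm or the gripper's body presses on something with over 40 N, if the wrist force passes 120 N, or if a joint passes its speed limit or range.

ROBOT

A 6-joint arm with a two-finger parallel gripper is mounted at the origin on the work surface. World frame = base frame: x ahead of the robot, y to its left, z up, the work surface at z = 0. Lengths are in m, angles in degrees, forces in N, time in s.
With the tool pointing down it reaches from about 0.25 to 0.725 m from the base axis. Payload 9.7 kg.
Tool frame: the origin (TCP) lies at the very end of the fingers, on their centre line; the grasp point (between the pads) lies 19 mm behind it; x points along the fingers, z is the direction in which the jaws open and shut, and the axes are right-handed (so a half turn about x gives the same grasp; the last joint's range is limited). The gripper opens to 85 mm and grips with 20 to 120 N. Pads are 22 mm wide; open, the fingers measure 114 mm over their backs; the gripper's body (76 mm by 85 mm) begins 54 mm behind the grasp point. The pads swing forward as they close: fully open they stand 13 mm farther back than shut.
Start: joints at [69.156, 4.979, 10.078, 95.1, 0, 90], TCP at [0.196, 0.514, 0.196] pointing down, gripper open.
Joint ranges: [-179.16, 179.16], [-48.56, 103.87], [-65.8, 70.77], [-126.05, 130.52], [-82.76, 87.17], [-180, 180]. Speed limits (degrees/s): [127.2, 127.2, 147.25, 180, 180, 180].

INTERFACE

Orientations are given as [roll, pitch, yaw] about the fixed x, y, z axes, in that order (R = Rz(yaw) Ry(pitch) Rx(roll)).
In Python, from workcell import sensors, vision, job_done gives the robot as it stands.
- The arm moves only by the tool carry_out, never from a script. Its argument "increments" is a list of rows, each a list of 7 numbers: the turn, a rotation vector about the tool's x, y, z in degrees, then the shift along the tool's x, y, z in mm, then the opening in per cent of the stroke, from 0 (shut) to 100 (fully open). A call has 1 to 12 rows; each row shifts and turns the commanded pose from where the row before left it, along the tool's axes as they then stand; what a row does not reach is not made up. A row lasts 1/8 s, in which the tool goes at most 62.5 mm and 10.7 degrees, less where a joint would pass 70% of its speed; a pose out of reach is approached as far as the arm can. A call is refused whole if a number of a shift passes 62.5 or a number of a turn 10.7, either way. A call with a gripper value outside its range is refused whole. The fingers move at their own pace and stop on an object; "squeeze" is the grip in N (left out, the last holds). Time passes only in rows, so rows that do not move let the fingers close. It gives the time, the measured TCP pose, the force and the opening at its end, in the units of the state.
- sensors.get_obs(): the state, without advancing time (a new reading comes with each control period).
- vision.camera(name): name is "side" or "top" or "wrist"; returns the picture (480x640x3 uint8, red, green, blue); there is no depth.
- vision.calibration(name): a dict with "camera_matrix" (3x3 intrinsics, pixels), "dist" ([k1, k2, p1, p2, k3] as OpenCV has them; the pictures are not rectified), "extrinsics" (4x4, takes a point from world to camera coordinates); the wrist camera has in their place "mount" (4x4, takes a point from camera to tool coordinates, whose origin is the TCP and whose axes are the tool frame's). Camera axes: x right, y up, looking along -z (the intrinsics and any distortion apply to the point x, -y, -z); pixel columns grow to the right and rows downward; lengths in m; the calibration is good to about 2 mm. A picture is of the moment at which its call begins: read the wrist's pose just before it. calibration takes no time and is no camera call.
- job_done(): hands the job in, once; it reports no verdict.
The state is a dict: "time": time; "q": joint angles; "qd": joint speeds; "joint_efforts": joint torques, N m; "ee_pos": TCP position; "tcp_rot": TCP orientation; "wrist_force": force on the tool from outside, world axes, zero at the start; "torque": the same for the moment, N m; "opening": finger opening in m.
Only numpy, scipy, OpenCV 4.12 (cv2) and the standard library are available. Lean on these libraries where they do the work, as an engineer would, in place of code of your own. Each camera call takes 0.05 s, during which the arm holds its last target.

## Working session

There is one attempt and no reset: what is moved stays moved. The work goes in short steps, Python scripts to look and compute and a tool call to move; the robot and the scene stay as the last step left them, time stands still between calls to the robot, and variables do not carry over. Pictures are saved under pics/ and viewed, and the job is handed in when it is done.

Besides the shell and the picture viewer there is one more tool, called as name(argument=value, ...) on one line, values as JSON. carry_out: Moves the arm, as the interface text tells. Its arguments: {"type":"object","properties":{"increments":{"type":"array"},"squeeze":{"type":"number"}},"required":["increments"]}

```bash
mkdir -p pics; ls; python3 - <<'E'
from workcell import sensors, vision
import cv2,numpy as np
print(sensors.get_obs())
for n in ("side","top","wrist"):
    c=vision.calibration(n); print(n,{k:np.round(np.array(v),4).tolist() for k,v in c.items()})
    im=vision.camera(n); cv2.imwrite(f"pics/{n}0.png",im[:,:,::-1])
E
```

```text
pics
{'time': 0.0, 'q': array([ 6.91566218e+01,  5.01070615e+00,  1.00359189e+01,  9.51011121e+01,
       -3.04122669e-04,  9.00000151e+01]), 'qd': array([ 0.1092331 ,  0.06625414, -0.07472574,  0.04452373,  0.03202506,
       -0.06723043]), 'joint_efforts': array([-8.55877388e-04, -5.20388174e+01,  4.64807010e+01,  1.60359970e-02,
       -4.17131707e-05,  2.09641456e-05]), 'ee_pos': array([0.19560016, 0.51374425, 0.19520001]), 'tcp_rot': array([-179.77040661,   89.92410005, -110.61379965]), 'wrist_force': array([ 0.27236364,  0.07397471, -0.47016303]), 'torque': array([ 0.00980045,  0.05724475, -0.01698038]), 'opening': 0.08556116779673555}
side {'camera_matrix': [[616.3674, 0.0, 302.6032], [0.0, 616.3674, 239.525], [0.0, 0.0, 1.0]], 'dist': [-0.1334, 0.0, 0.0, 0.0, 0.0], 'extrinsics': [[-0.9378, -0.3466, -0.0216, 0.5836], [0.1876, -0.5578, 0.8085, -0.2334], [-0.2923, 0.7541, 0.5881, -0.8376], [0.0, 0.0, 0.0, 1.0]]}
top {'camera_matrix': [[494.7949, 0.0, 317.3673], [0.0, 494.7949, 237.4136], [0.0, 0.0, 1.0]], 'dist': [-0.0136, 0.0, 0.0, 0.0, 0.0], 'extrinsics': [[-0.0587, -0.9983, -0.0033, 0.0157], [0.9763, -0.058, 0.2084, -0.6666], [-0.2082, 0.009, 0.978, -0.8355], [0.0, 0.0, 0.0, 1.0]]}
wrist {'camera_matrix': [[344.9327, 0.0, 318.1705], [0.0, 344.9327, 235.8163], [0.0, 0.0, 1.0]], 'dist': [0.0083, 0.0, 0.0, 0.0, 0.0], 'mount': [[0.0018, 0.2988, -0.9543, -0.1791], [0.0007, 0.9543, 0.2988, 0.0762], [1.0, -0.0012, 0.0015, -0.0002], [0.0, 0.0, 0.0, 1.0]]}
```

View pics/side0.png

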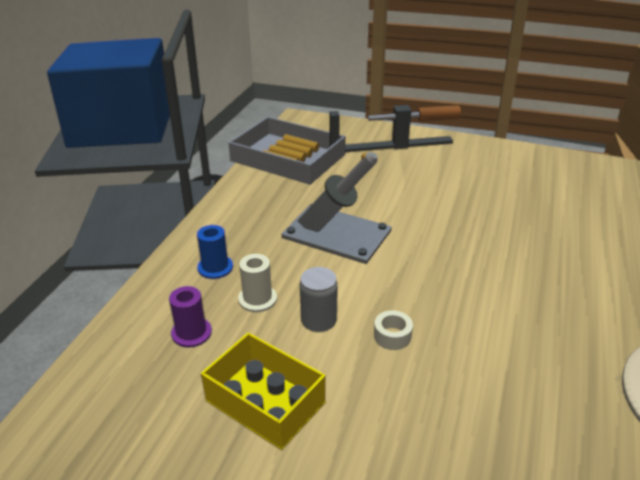

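View pics/top0.png

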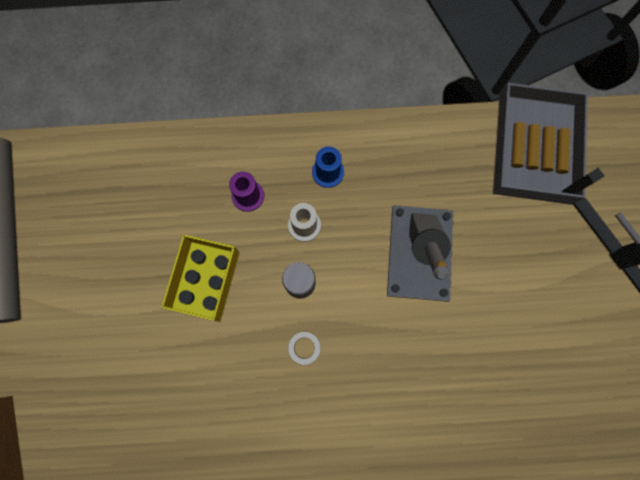

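View pics/wrist0.png

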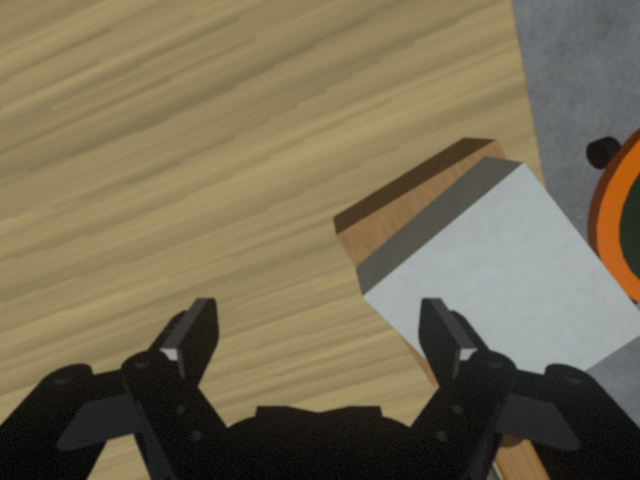

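Candidates in the side view are white sleeve (256,282), blue decoy (212,250), purple decoy (188,315), white short bushing (393,330) and tin (319,300). I pick the white tall one, at (304,220) in the top view. I'll check it in a close crop.

```bash
cat > h.py <<'E'
import numpy as np,cv2
from workcell import sensors,vision
from scipy.spatial.transform import Rotation as Ro
from scipy.optimize import least_squares
def proj(c,P):
    P=np.atleast_2d(P); E=np.array(c["extrinsics"]); p=P@E[:3,:3].T+E[:3,3]
    p=p*[1,-1,-1]
    return cv2.projectPoints(p.reshape(-1,1,3),np.zeros(3),np.zeros(3),np.array(c["camera_matrix"]),np.array(c["dist"],float))[0].reshape(-1,2)
def tool(o): 
    return Ro.from_euler("xyz",o["tcp_rot"],degrees=True).as_matrix()
def wcal(o):
    c=vision.calibration("wrist"); T=np.eye(4);T[:3,:3]=tool(o);T[:3,3]=o["ee_pos"]
    c["extrinsics"]=np.linalg.inv(T@np.array(c["mount"])); return c
def seatR(yaw):
    # stand frame: post leans toward -x by 35
    return (Ro.from_euler("z",yaw,degrees=True)*Ro.from_euler("y",-35,degrees=True)).as_matrix()
E
python3 - <<'E'
import cv2,numpy as np
t=cv2.imread("pics/top0.png");s=cv2.imread("pics/side0.png")
def cr(im,x,y,w,h,f): return cv2.resize(im[y:y+h,x:x+w],None,fx=f,fy=f,interpolation=cv2.INTER_CUBIC)
cv2.imwrite("pics/c1.png",np.hstack([cr(t,264,180,80,80,5),cr(s,216,235,80,80,5)]))
cv2.imwrite("pics/c2.png",np.hstack([cr(t,370,190,100,120,4),cr(s,270,145,130,120,3)] if 0 else [cr(t,370,190,100,120,4)]))
cv2.imwrite("pics/c3.png",cr(s,270,145,130,120,5))
E
```

```text
(no output)
```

View pics/c1.png

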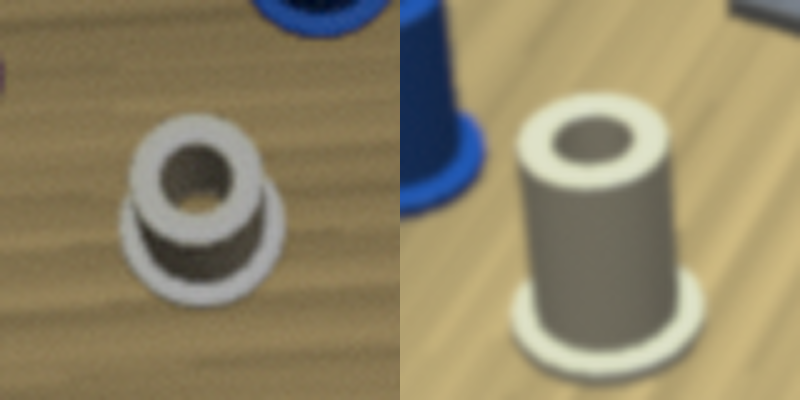

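View pics/c2.png

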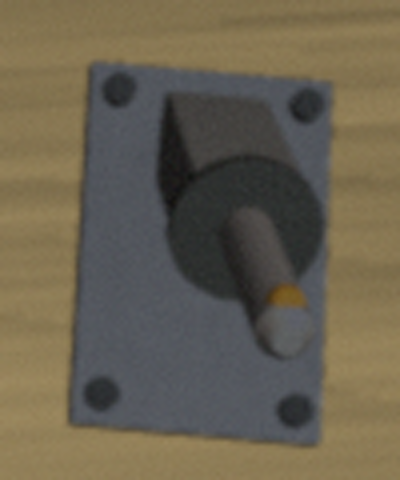

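View pics/c3.png

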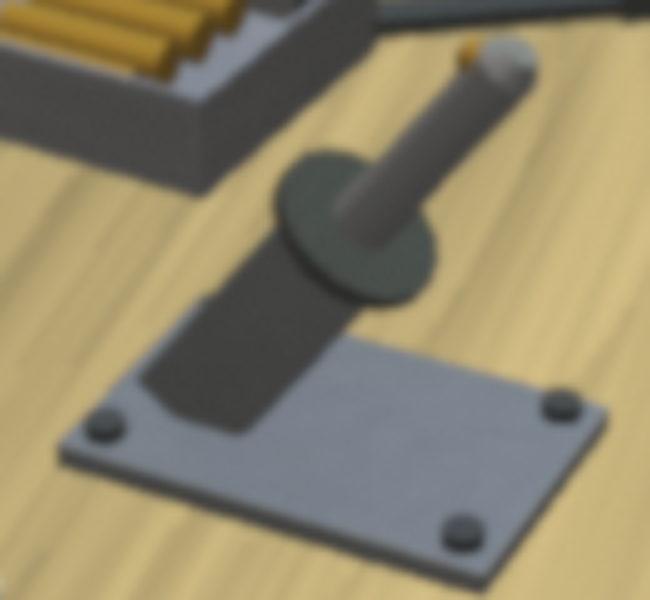

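Both crops agree: a white tube with a flange and through-bore, so it's the target. Next I measure with model fits.

```bash
cat > fit.py <<'E'
from h import *
T=vision.calibration("top");S=vision.calibration("side")
th=np.linspace(0,2*np.pi,361)
def ext(c,C,R,r):
    P=C+r*(np.outer(np.cos(th),R[:,0])+np.outer(np.sin(th),R[:,1])); p=proj(c,P)
    return np.r_[p.min(0),p.max(0)]
def px(v,o,f): return (np.array(v,float)+.5)/f-.5+o
I=np.eye(3)
# sleeve
tt=np.r_[px([130,113],[264,180],5),px([265,246],[264,180],5)]
tf=np.r_[px([120,160],[264,180],5),px([286,307],[264,180],5)]
st=np.r_[px([118,93],[216,235],5),px([269,190],[216,235],5)]
sf=np.r_[px([112,200],[216,235],5),px([305,376],[216,235],5)]
def f(p,w=0):
    a=ext(T,np.r_[p[:2],.08],I,.025)-tt;b=(ext(T,np.r_[p[:2],.008],I,.033)-tf)[[0,2,3]]
    c=ext(S,np.r_[p[:2],.08],I,.025)-st;d=(ext(S,np.r_[p[:2],.008],I,.033)-sf)[[0,2,3]]
    return [np.r_[a,b],np.r_[c,d],np.r_[a,b,c,d]][w]
for w in (0,1,2):
    s=least_squares(f,[.5,0],args=(w,)); print("sleeve",s.x.round(4),s.fun.round(2))
# plate
tc=px([[92,63],[332,82],[318,445],[70,425]],[370,190],4)
sc=px([[60,447],[485,578],[608,412]],[270,145],5)
L=np.array([[.09,.06,.012],[.09,-.06,.012],[-.09,-.06,.012],[-.09,.06,.012]])
def W(p): return L@Ro.from_euler("z",p[2]).as_matrix().T+np.r_[p[:2],0]
def g(p,w):
    a=(proj(T,W(p))-tc).ravel(); b=(proj(S,W(p)[[0,3,2]])-sc).ravel(); return [a,b,np.r_[a,b]][w]
for w in (0,1,2):
    s=least_squares(g,[.5,-.2,0],args=(w,)); print("plate",s.x.round(4),np.degrees(s.x[2]),s.fun.round(2))
yaw=np.degrees(s.x[2])
# disc + spindle tip
td=np.r_[px([165,155],[370,190],4),px([325,300],[370,190],4)]
sd=np.r_[px([278,150],[270,145],5),px([437,303],[270,145],5)]
def k(p,w):
    R=seatR(p[2]);C=np.r_[p[:2],.105]
    a=ext(T,C,R,.034)-td; b=ext(S,C,R,.034)-sd
    return [np.r_[a,(p[2]-yaw)*.3],np.r_[b,(p[2]-yaw)*.3],np.r_[a,b,(p[2]-yaw)*.3]][w]
for w in (0,1,2):
    q=least_squares(k,[.5,-.2,yaw],args=(w,)); print("seat",q.x.round(4),q.fun.round(2))
loc=Ro.from_euler("z",-yaw,degrees=True).as_matrix()@(np.r_[q.x[:2],0]-np.r_[s.x[:2],0]);print("seat in stand",loc)
np.save("est.npy",np.r_[q.x])
R=seatR(q.x[2]);C=np.r_[q.x[:2],.105]
for n,c,o,fz in(("top",T,(370,190),4),("side",S,(270,145),5)):
    im=cv2.imread(f"pics/{n}0.png"); im=cv2.resize(im[o[1]:o[1]+120,o[0]:o[0]+130],None,fx=fz,fy=fz,interpolation=cv2.INTER_CUBIC)
    for z,r in((0,.034),(0,.012),(.096,.012),(.104,.0065)):
        P=C+R[:,2]*z+r*(np.outer(np.cos(th),R[:,0])+np.outer(np.sin(th),R[:,1]))
        cv2.polylines(im,[((proj(c,P)-o+.5)*fz-.5).round().astype(int)],True,(0,0,255))
    cv2.imwrite(f"pics/ov_{n}.png",im)
E
python3 fit.py
```

```text
sleeve [7.069e-01 1.000e-04] [-0.2   0.04  0.15 -0.06 -0.12  0.17  0.02]
sleeve [0.7032 0.0013] [-0.32  0.21  0.39 -0.04 -0.29  0.22 -0.18]
sleeve [7.048e-01 2.000e-04] [-0.19  1.12  0.17  1.04 -0.11  0.2   1.06 -0.97 -0.38 -0.29 -0.68 -0.9
 -0.45 -0.84]
plate [ 0.6377 -0.2218 -0.1476] -8.45458637077234 [-0.47 -0.44  0.21 -0.02  0.66  0.48 -0.41 -0.08]
plate [ 0.6337 -0.2203 -0.151 ] -8.650217612766872 [-1.2  -0.16  0.19  0.31  1.   -0.49]
plate [ 0.6361 -0.2216 -0.1465] -8.394898976627726 [-0.56  0.37  0.15  0.73  0.69  1.3  -0.41  0.81 -2.09 -0.63 -0.68 -0.47
 -0.1  -1.24]
seat [ 0.6305 -0.2207 -8.6891] [ 0.34  0.37 -0.34 -0.37 -0.09]
seat [ 0.6255 -0.219  -8.3495] [ 0.07 -0.1  -0.08  0.1   0.01]
seat [ 0.6283 -0.2206 -8.5725] [ 0.42  1.59 -0.25  0.82 -1.11 -0.76 -1.26 -0.61 -0.05]
seat in stand [-0.0078861 -0.0001739  0.       ]
```

```bash
python3 - <<'E'
from h import *
o=sensors.get_obs(); print(tool(o).round(3),o["time"])
E
```

```text
[[-0.    -0.935  0.356]
 [-0.001  0.356  0.935]
 [-1.    -0.    -0.001]] 0.15
```

View pics/ov_top.png

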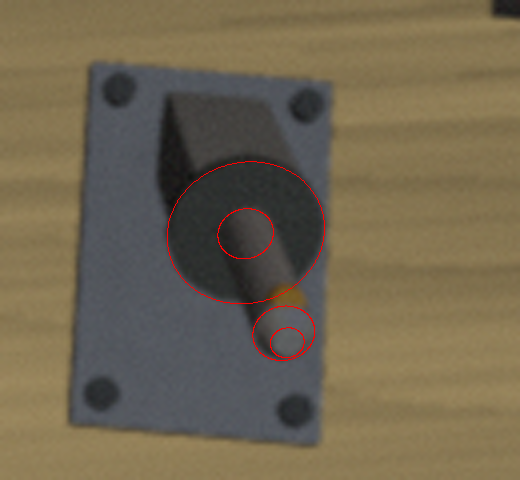

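View pics/ov_side.png

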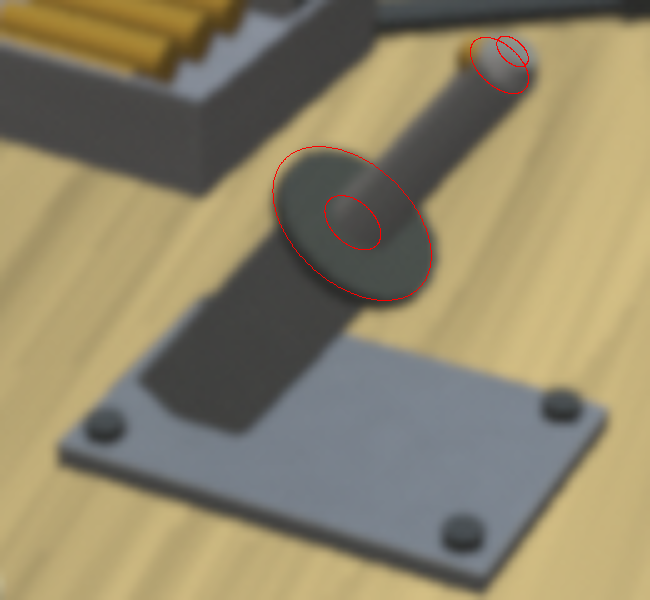

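carry_out(increments=[[-10.4,0,0,0,0,0,100],[-10.4,0,0,0,0,0,100],[0,0,0,3,-28.3,-28.5,100],[0,0,0,3,-28.3,-28.5,100],[0,0,0,3,-28.3,-28.5,100],[0,0,0,3,-28.3,-28.5,100],[0,0,0,3,-28.3,-28.5,100],[0,0,0,3,-28.3,-28.5,100],[0,0,0,3,-28.3,-28.5,100],[0,0,0,3,-28.3,-28.5,100],[0,0,0,3,-28.3,-28.5,100],[0,0,0,3,-28.3,-28.5,100]])

```text
time: 1.65
ee_pos: [0.4792, 0.2277, 0.1656]
tcp_rot: [108.7, 90.0, -161.3]
wrist_force: [0.2, -1.0, 0.4]
opening: 0.0855
```

```bash
python3 - <<'E'
from h import *
o=sensors.get_obs(); print(o["q"].round(1),o["ee_pos"],tool(o).round(3),o["time"])
E
```

```text
[25.4  1.8  3.4 91.6  0.  25.5] [0.47921454 0.22768314 0.1655677 ] [[-0.    -1.     0.001]
 [-0.     0.001  1.   ]
 [-1.     0.    -0.   ]] 1.65
```

carry_out(increments=[[0,0,0,2.5,-28.2,-28.4,100],[0,0,0,2.5,-28.2,-28.4,100],[0,0,0,2.5,-28.2,-28.4,100],[0,0,0,2.5,-28.2,-28.4,100],[0,0,0,2.5,-28.2,-28.4,100],[0,0,0,2.5,-28.2,-28.4,100],[0,0,0,2.5,-28.2,-28.4,100],[0,0,0,2.5,-28.2,-28.4,100],[0,0,0,0,0,0,100],[0,0,0,0,0,0,100]])

```text
time: 2.9
ee_pos: [0.7036, 0.0016, 0.1454]
tcp_rot: [76.3, 89.9, 166.3]
wrist_force: [0.4, -0.3, 0.3]
opening: 0.0854
```

```bash
python3 - <<'E'
from h import *
o=sensors.get_obs(); im=vision.camera("wrist"); cv2.imwrite("pics/w1.png",im[:,:,::-1])
print(o["q"].round(1),o["ee_pos"],tool(o).round(3),o["time"])
c=wcal(o); np.save("w1o.npy",np.r_[o["ee_pos"],o["tcp_rot"]])
th=np.linspace(0,2*np.pi,361)
img=im[:,:,::-1].copy()
for z,r in((.08,.025),(.08,.0133),(.008,.033)):
    P=np.c_[.705+r*np.cos(th),.0007+r*np.sin(th),0*th+z]
    cv2.polylines(img,[proj(c,P).round().astype(int)],True,(0,0,255))
cv2.imwrite("pics/w1o.png",img)
E
```

```text
[ 0.1 26.8 31.1 94.4  0.   0.2] [0.70359644 0.00160054 0.14543127] [[-0.001 -1.     0.001]
 [ 0.     0.001  1.   ]
 [-1.     0.001  0.   ]] 2.9
```

View pics/w1o.png

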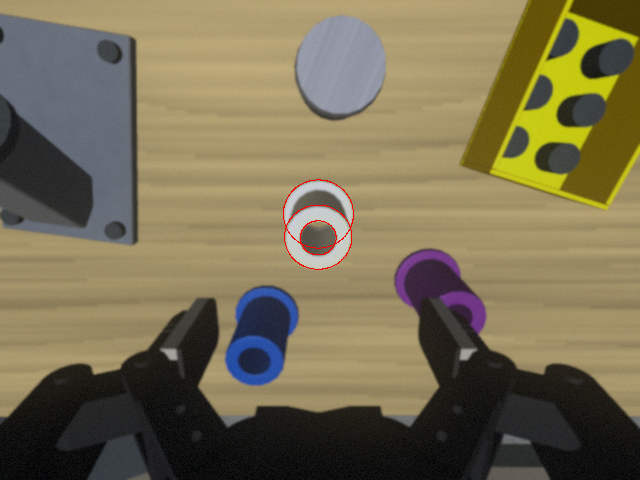

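The wrist overlay matches the white sleeve at (318,237), with the decoys clear of the fingers. Descend and grip.

carry_out(increments=[[0,0,0,21,-1.4,-0.9,100],[0,0,0,21,0,0,100],[0,0,0,21,0,0,100],[0,0,0,21,0,0,100],[0,0,0,20,0,0,100],[0,0,0,0,0,0,100],[0,0,0,0,0,0,0],[0,0,0,0,0,0,0],[0,0,0,0,0,0,0],[0,0,0,0,0,0,0],[0,0,0,0,0,0,0],[0,0,0,0,0,0,0]], squeeze=80)

```text
time: 4.45
ee_pos: [0.7077, -0.002, 0.0469]
tcp_rot: [-116.8, 89.5, -26.9]
wrist_force: [-0.2, -10.0, 18.6]
opening: 0.0001
```

```bash
python3 - <<'E'
from h import *
o=sensors.get_obs(); im=vision.camera("wrist"); cv2.imwrite("pics/w2.png",im[:,:,::-1])
print(o["q"].round(1),o["ee_pos"],tool(o).round(3),o["time"],o["opening"])
E
```

```text
[-0.1 26.1 19.3 82.7 -0.2  0.1] [ 0.70769162 -0.00201474  0.04687845] [[ 0.008 -1.     0.003]
 [-0.004  0.003  1.   ]
 [-1.    -0.008 -0.004]] 4.45 6.501876092989065e-05
```

View pics/w2.png

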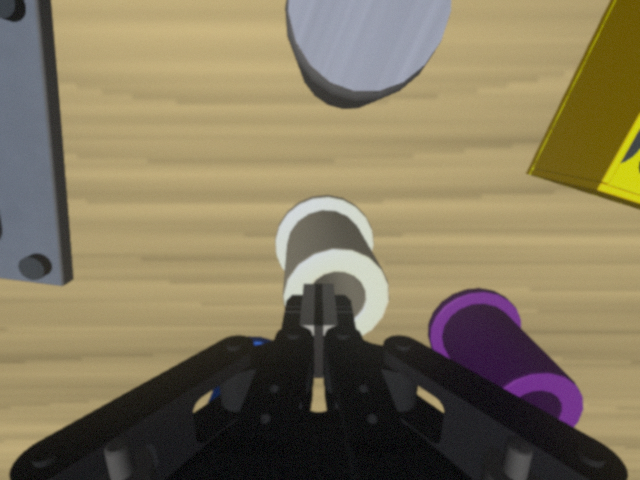

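The grasp failed: the opening is 0 with 18 N upward on the tool. The sleeve top is at (337,292), and the shut fingertips at (320,290) look to be over the bore. I'll look from outside.

```bash
python3 - <<'E'
from h import *
s=vision.camera("side")[:,:,::-1];t=vision.camera("top")[:,:,::-1]
def cr(im,x,y,w,h,f): return cv2.resize(im[y:y+h,x:x+w],None,fx=f,fy=f,interpolation=cv2.INTER_CUBIC)
cv2.imwrite("pics/c4.png",np.hstack([cr(s,160,170,200,200,2),cr(t,220,130,130,130,400/130)]))
cv2.imwrite("pics/c5.png",s)
E
```

```text
(no output)
```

View pics/c4.png

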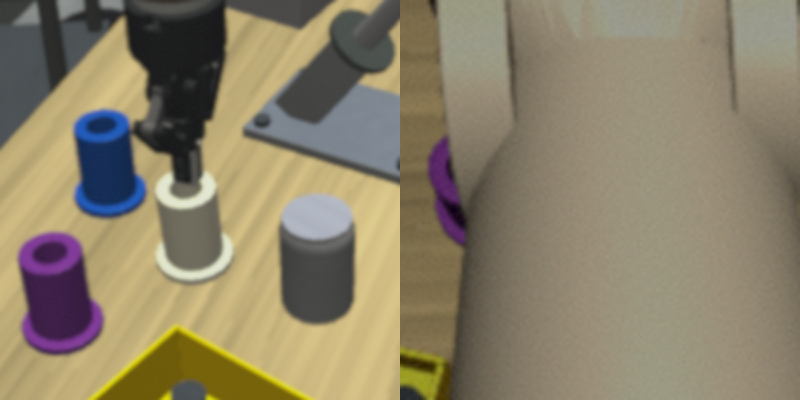

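View pics/c5.png

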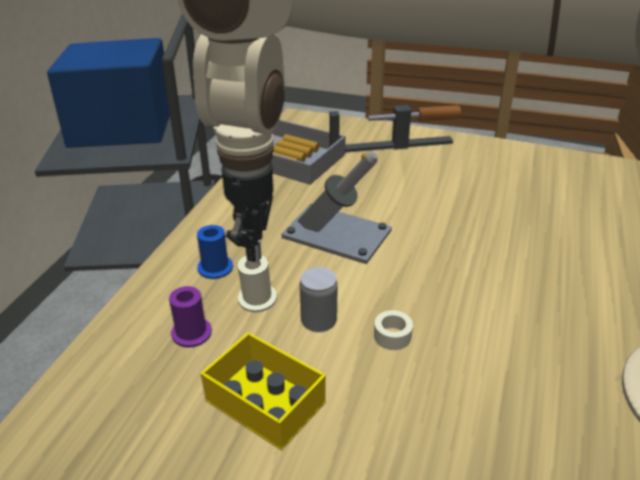

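```bash
python3 - <<'E'
from h import *
o=sensors.get_obs(); print(o["ee_pos"],o["wrist_force"].round(1),o["torque"].round(2),o["time"],o["opening"],o["qd"].round(2))
T=vision.calibration("top");S=vision.calibration("side")
def solve(c,uv,z,g=[.75,0]):
    return least_squares(lambda p:(proj(c,np.r_[p,z])-uv)[0],g).x
t0=cv2.imread("pics/top0.png");hsv=cv2.cvtColor(t0,cv2.COLOR_BGR2HSV)
for nm,lo,hi in(("blue",100,120),("purple",135,160)):
    m=cv2.inRange(hsv,(lo,120,30),(hi,255,255)); m[:, 350:]=0;m[:130]=0
    ys,xs=np.nonzero(m); print(nm,xs.min(),xs.max(),ys.min(),ys.max())
    # fit flange extents: bottom edge
    print(solve(T,[(xs.min()+xs.max())/2,ys.max()],.008)+[.033,0])
W=vision.calibration("wrist")
# wrist0 image fingers at hover
c=cv2.imread("pics/w1.png")[180:420,180:480]; cv2.imwrite("pics/c6.png",cv2.resize(c,None,fx=2.4,fy=2.4))
c=cv2.imread("pics/w2.png")[180:420,180:480]; cv2.imwrite("pics/c7.png",cv2.resize(c,None,fx=2.4,fy=2.4))
E
```

```text
[ 0.70768171 -0.00206798  0.04685212] [-1.3 -9.7 18.2] [-2.18  0.24 -0.05] 4.6 8.550129453234684e-05 [-0.05  0.06  0.02 -0.01  0.1   0.01]
blue 312 343 147 186
[ 0.81657807 -0.05065776]
purple 230 263 172 210
[0.77649716 0.1129005 ]
```

View pics/c7.png

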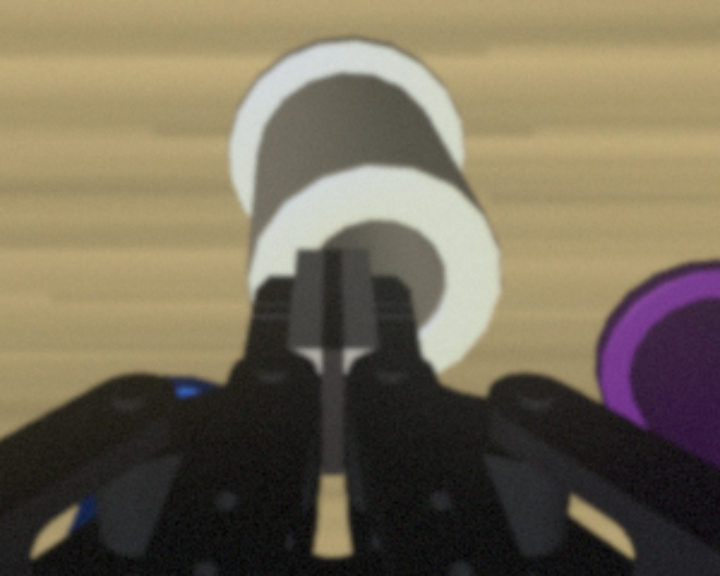

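```bash
python3 - <<'E'
from h import *
o=sensors.get_obs(); c=wcal(o); img=cv2.imread("pics/w2.png")
th=np.linspace(0,2*np.pi,361)
for x,y,col in((.705,.0007,(0,0,255)),):
  for z,r in((.08,.025),(.08,.0133),(.008,.033)):
    P=np.c_[x+r*np.cos(th),y+r*np.sin(th),0*th+z]
    cv2.polylines(img,[proj(c,P).round().astype(int)],True,col)
print(proj(c,o["ee_pos"]))
cv2.imwrite("pics/w2o.png",cv2.resize(img[160:400,180:480],None,fx=2.4,fy=2.4))
for n in("side","top"):
    C=vision.calibration(n); print(n,proj(C,o["ee_pos"]),proj(C,o["ee_pos"]+[0,0,.033]))
E
```

```text
[[319.08326201 270.4533983 ]]
side [[254.04247907 276.79631315]] [[252.64587025 261.08862343]]
top [[304.7592803  219.35624582]] [[304.25022295 214.95179656]]
```

View pics/w2o.png

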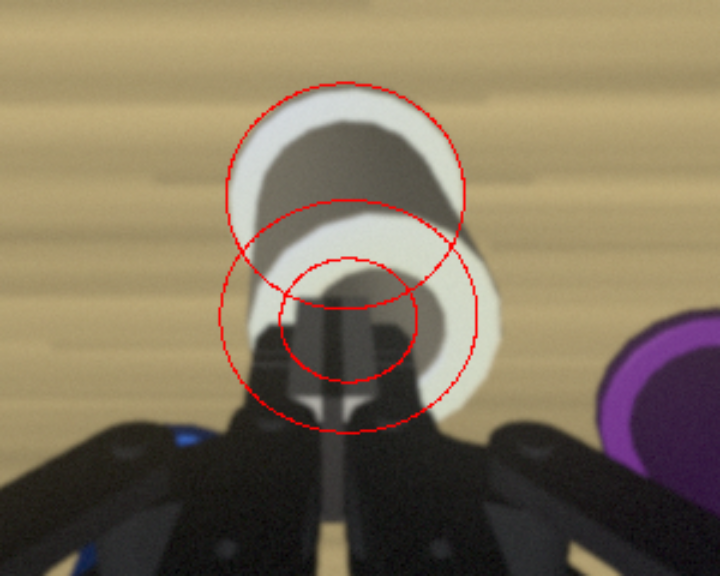

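The sleeve still stands in place, tilted about 5°, with the shut fingertips down its bore. I'll back straight up slowly with the fingers shut, then check.

carry_out(increments=[[0,0,0,-4,0,0,0],[0,0,0,-6,0,0,0],[0,0,0,-6,0,0,0],[0,0,0,-6,0,0,0]])

```text
time: 5.1
ee_pos: [0.7052, 0.0007, 0.064]
tcp_rot: [78.6, 90.0, 168.6]
wrist_force: [-0.3, 0.0, 0.4]
opening: 0.0
```

```bash
cat > snap.py <<'E'
from h import *
import sys
o=sensors.get_obs(); tag=sys.argv[1]
im=vision.camera("wrist")[:,:,::-1]; s=vision.camera("side")[:,:,::-1]
x,y,w,h=[int(v) for v in sys.argv[2:6]] if len(sys.argv)>2 else (190,200,130,130)
s=cv2.resize(s[y:y+h,x:x+w],(400,400),interpolation=cv2.INTER_CUBIC)
cv2.imwrite(f"pics/{tag}_w.png",im)
a=cv2.resize(im,(400,300)); a=np.vstack([a,np.zeros((100,400,3),np.uint8)])
cv2.imwrite(f"pics/{tag}.png",np.hstack([a,s]))
print(o["time"],o["q"].round(1),o["ee_pos"].round(4),o["wrist_force"].round(1),o["torque"].round(2),o["opening"]); print(tool(o).round(3))
np.save(f"{tag}.npy",np.r_[o["ee_pos"],o["tcp_rot"]])
E
python3 snap.py a1
```

```text
5.1 [ 0.1 26.2 21.3 85.1  0.   0.1] [7.052e-01 7.000e-04 6.400e-02] [-0.3  0.   0.4] [ 0.02 -0.   -0.04] 2.5424315573949733e-05
[[-0. -1.  0.]
 [ 0.  0.  1.]
 [-1.  0.  0.]]
```

View pics/a1.png

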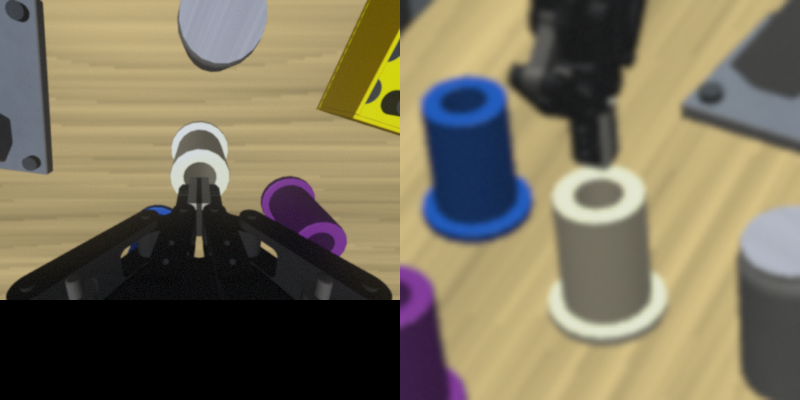

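The fingertips really end about 20–30 mm behind the reported TCP: at ee z=0.064 they are clear above the 80 mm sleeve. The open pads only grazed the rim, so the fingers closed over it. I'll rise, open, and calibrate the tips in the side view.

carry_out(increments=[[0,0,0,-15,0,0,0],[0,0,0,-15,0,0,0],[0,0,0,0,0,0,100],[0,0,0,0,0,0,100],[0,0,0,0,0,0,100],[0,0,0,0,0,0,100],[0,0,0,0,0,0,100]])

```text
time: 6.08
ee_pos: [0.7052, 0.0005, 0.0936]
tcp_rot: [93.5, 90.0, -176.5]
wrist_force: [0.1, 0.6, -0.4]
opening: 0.0852
```

```bash
cp pics/a1_w.png /tmp/; python3 snap.py a2 190 160 130 130; python3 - <<'E'
from h import *
a=np.load("a2.npy");S=vision.calibration("side")
f=400/130
im=cv2.imread("pics/a2.png")
for dx in range(-40,10,10):
  for z in(-.0427,0,.0427):
    p=proj(S,a[:3]+np.array([0,z,-dx/1000]))[0]
    q=((p-[190,160])*f+[400,0]).astype(int); cv2.circle(im,tuple(q.tolist()),3,(0,0,255) if dx else (0,255,0),-1)
cv2.imwrite("pics/a2o.png",im)
E
```

```text
6.075 [ 0.  26.2 24.6 88.4 -0.   0.1] [7.052e-01 5.000e-04 9.360e-02] [ 0.1  0.6 -0.4] [-0.01 -0.01  0.02] 0.08519944145755096
[[-0.    -1.     0.001]
 [-0.     0.001  1.   ]
 [-1.     0.    -0.   ]]
```

View pics/a2o.png

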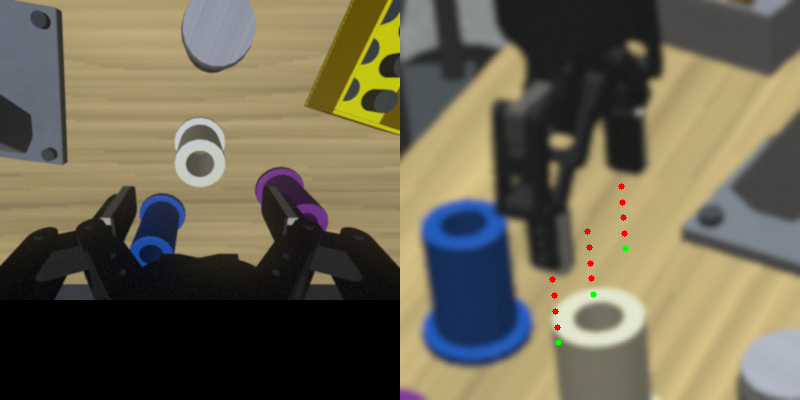

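carry_out(increments=[[0,0,0,14,0,0,100],[0,0,0,14,0,0,100],[0,0,0,14,0,0,100],[0,0,0,14,0,0,100],[0,0,0,14,0,0,100],[0,0,0,0,0,0,100]])

```text
time: 6.92
ee_pos: [0.7045, 0.0005, 0.0222]
tcp_rot: [89.3, 89.9, 179.3]
wrist_force: [-0.1, -0.3, 0.1]
opening: 0.0851
```

```bash
python3 snap.py a3 190 190 130 130
```

```text
6.925 [ 0.  26.6 17.2 80.8  0.   0.1] [7.045e-01 5.000e-04 2.220e-02] [-0.1 -0.3  0.1] [0.03 0.01 0.03] 0.0850992611849889
[[-0.002 -1.     0.001]
 [ 0.     0.001  1.   ]
 [-1.     0.002  0.   ]]
```

View pics/a3.png

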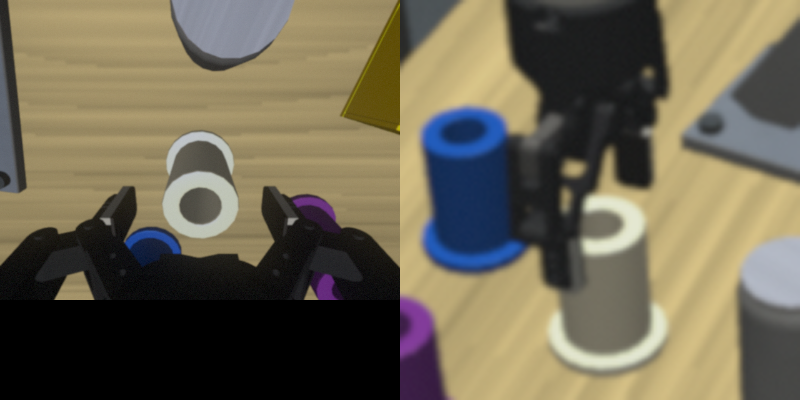

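carry_out(increments=[[0,0,0,9,0,0,100],[0,0,0,8,0,0,100],[0,0,0,0,0,0,100],[0,0,0,0,0,0,0],[0,0,0,0,0,0,0],[0,0,0,0,0,0,0],[0,0,0,0,0,0,0],[0,0,0,0,0,0,0]], squeeze=80)

```text
time: 8.02
ee_pos: [0.7057, 0.0005, 0.0076]
tcp_rot: [-90.0, 89.9, -0.1]
wrist_force: [-0.6, 1.1, 5.1]
opening: 0.0477
```

```bash
python3 snap.py a4 190 190 130 130
```

```text
8.025 [ 0.  26.7 15.8 79.  -0.   0.1] [7.057e-01 5.000e-04 7.600e-03] [-0.6  1.1  5.1] [-0.07  0.03 -0.04] 0.04767929253152633
[[ 0.001 -1.     0.001]
 [-0.     0.001  1.   ]
 [-1.    -0.001 -0.   ]]
```

View pics/a4.png

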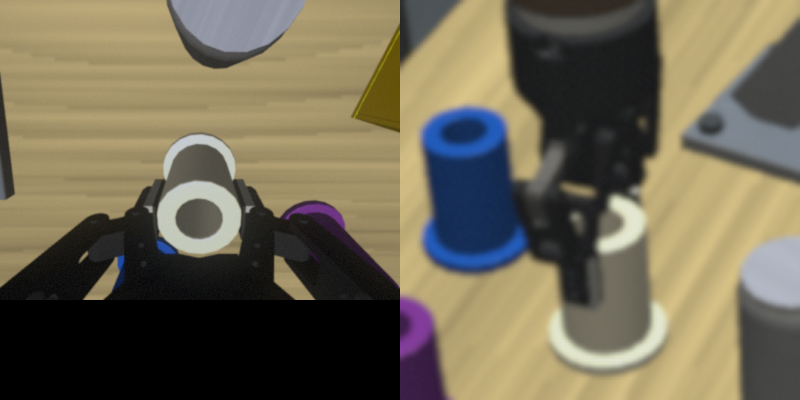

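Gripped: opening 47.7 mm, and the ring at (199,217) in the half-size wrist view sits between the pads. Lift.

carry_out(increments=[[0,0,0,-5,0,0,0],[0,0,0,-15,0,0,0],[0,0,0,-20,0,0,0],[0,0,0,-20,0,0,0],[0,0,0,-20,0,0,0],[0,0,0,-20,0,0,0],[0,0,0,-20,0,0,0]])

```text
time: 9.0
ee_pos: [0.7054, 0.0005, 0.1291]
tcp_rot: [-88.2, 89.9, 1.8]
wrist_force: [0.0, 0.9, -2.7]
opening: 0.048
```

```bash
python3 snap.py a5 190 140 130 130
```

```text
9.0 [ 0.  26.6 29.  92.4  0.   0.1] [7.054e-01 5.000e-04 1.291e-01] [ 0.   0.9 -2.7] [-0.02  0.02  0.03] 0.04795606188849001
[[ 0.001 -1.     0.001]
 [ 0.     0.001  1.   ]
 [-1.    -0.001  0.   ]]
```

View pics/a5.png

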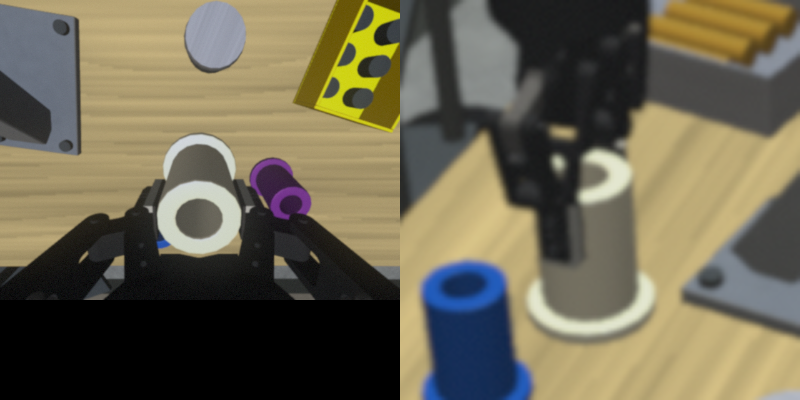

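View pics/a5_w.png

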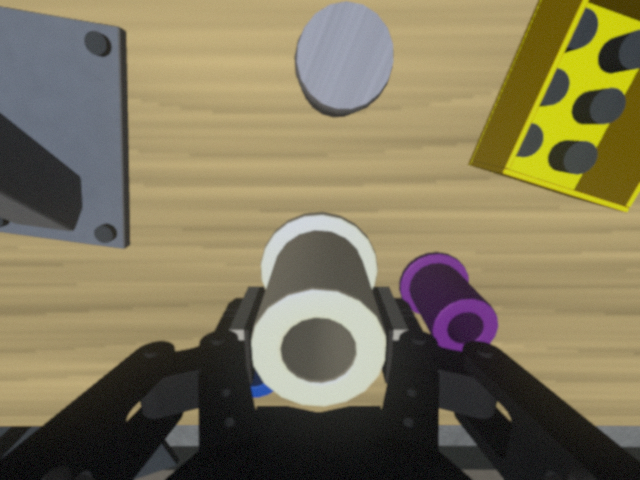

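```bash
cat > held.py <<'E'
from h import *
c=vision.calibration("wrist"); c=dict(c); c["extrinsics"]=np.linalg.inv(np.array(c["mount"]))  # tool frame as world
th=np.linspace(0,2*np.pi,361)
def circ(C,a,r):
    u=np.cross(a,[0,0,1.]);u/=np.linalg.norm(u);v=np.cross(a,u)
    return C+r*(np.outer(np.cos(th),u)+np.outer(np.sin(th),v))
def ext(P): p=proj(c,P); return np.r_[p.min(0),p.max(0)]
def model(p):
    a=np.array([-1,p[3],p[4]]);a/=np.linalg.norm(a); F=np.array(p[:3])
    return a,F
def res(p,top,bore,fl):
    a,F=model(p)
    return np.r_[ext(circ(F+.08*a,a,.025))-top,ext(circ(F+.08*a,a,.0133))-bore,(ext(circ(F+.008*a,a,.033))-fl)[:3]]
def fit(top,bore,fl,fixtilt=False):
    top,bore,fl=[np.array(v,float) for v in(top,bore,fl)]
    if fixtilt:
        s=least_squares(lambda q:res(np.r_[q,0,0],top,bore,fl),[0,0,0]); 
    else: s=least_squares(lambda q:res(q,top,bore,fl),[0,0,0,0,0.])
    return s
if __name__=="__main__":
    im=cv2.imread("pics/a5_w.png").astype(int)
    # white mask
    m=((im.min(2)>165)).astype(np.uint8); n,l,st,_=cv2.connectedComponentsWithStats(m)
    for i in range(1,n):
        if st[i,4]>300: print(st[i])
    args=([252,288,386,405],[281,317,356,383],[262,213,377,999])
    for ft in(True,False):
        s=fit(*args,ft); print(s.x.round(4),s.fun.round(1))
E
python3 held.py
```

```text
[ 261  215  116   71 2377]
[ 252  290  133  116 8169]
[ 0.0088 -0.0011 -0.0001] [-1.7 -0.2  1.6  0.6  1.5  0.9 -0.6 -2.6 -1.7  1.8  0.4]
[ 0.0089 -0.0005  0.0003 -0.0096 -0.0059] [-1.8  0.3  1.3  0.3  1.3  1.3 -0.9 -2.7 -1.1  0.9  1.1]
```

carry_out(increments=[[0,0,0,-15,20,-12.5,0],[0,0,0,-15,20,-12.5,0],[0,0,0,-15,20,-12.5,0],[0,0,0,-15,20,-12.5,0],[0,0,0,-15,20,-12.5,0],[0,0,0,-15,20,-12.5,0],[0,0,0,-15,20,-12.5,0],[0,0,0,-15,20,-12.5,0],[8.5,0,0,0,0,0,0],[0,0,-8.75,0,0,0,0],[0,0,-8.75,0,0,0,0],[0,0,-8.75,0,0,0,0]])

```text
time: 10.6
ee_pos: [0.5449, -0.0998, 0.2477]
tcp_rot: [-90.1, 63.4, -8.6]
wrist_force: [-0.5, 0.5, -1.8]
opening: 0.0474
```

carry_out(increments=[[0,0,-8.75,0,0,0,0],[0,0,0,0,0,0,0]])

```text
time: 10.85
ee_pos: [0.5413, -0.0991, 0.2441]
tcp_rot: [-90.0, 55.1, -8.6]
wrist_force: [-0.3, 0.8, -1.7]
opening: 0.0477
```

```bash
cat > plan.py <<'E'
from h import *
import sys
d=float(sys.argv[1])  # desired foot distance along seat z (m)
X,Y,yaw=[float(v) for v in sys.argv[2:5]]
fx,fy,fz=.0085,-.0008,0.
o=sensors.get_obs(); Rt=tool(o); R=seatR(yaw); C=np.array([X,Y,.105])
Rg=np.c_[-R[:,2],-R[:,0],R[:,1]]
foot=o["ee_pos"]+Rt@[fx,fy,fz]; rel=R.T@(foot-C)
print("foot in seat mm",(rel*1000).round(1))
rv=Ro.from_matrix(Rt.T@Rg).as_rotvec(degrees=True); print("turn needed",rv.round(2))
# shift after turn: want foot at C+R z d ; tcp = foot - Rg f
tcp=C+R[:,2]*d-Rg@[fx,fy,fz]
print("shift in goal tool axes mm",(Rg.T@(tcp-o["ee_pos"])*1000).round(1),"q",o["q"].round(1),"F",o["wrist_force"].round(1),"t",o["time"],"op",round(o["opening"],4), "ee",o["ee_pos"].round(4))
E
python3 plan.py .14 .628 -.2200 -8.5
```

```text
foot in seat mm [ -4.3 106.7 164.9]
turn needed [-0.05 -0.05 -0.07]
shift in goal tool axes mm [  24.9   -4.3 -106.7] q [-11.3 -32.2 -24.   63.3   1.5  -2.2] F [-0.3  0.8 -1.7] t 10.85 op 0.0477 ee [ 0.5413 -0.0991  0.2441]
```

carry_out(increments=[[0,0,0,3,-1,-20,0],[0,0,0,0,0,0,0]])

```text
time: 11.1
ee_pos: [0.5452, -0.1207, 0.2462]
tcp_rot: [-90.0, 55.0, -8.7]
wrist_force: [0.0, -0.2, -2.8]
opening: 0.048
```

```bash
python3 snap.py b1 240 100 160 160; python3 - <<'E'
from h import *
a=np.load("b1.npy"); o=dict(ee_pos=a[:3],tcp_rot=a[3:]); c=wcal(o); im=cv2.imread("pics/b1_w.png")
th=np.linspace(0,2*np.pi,181);R=seatR(-8.5);C=np.array([.628,-.22,.105])
for z,r in((0,.034),(0,.012),(.096,.012),(.104,.0065)):
    P=C+R[:,2]*z+r*(np.outer(np.cos(th),R[:,0])+np.outer(np.sin(th),R[:,1]))
    cv2.polylines(im,[proj(c,P).round().astype(int)],True,(0,0,255))
cv2.imwrite("pics/b1o.png",im)
E
```

```text
11.1 [-14.4 -30.9 -23.1  63.1   3.3  -4.7] [ 0.5452 -0.1207  0.2462] [ 0.  -0.2 -2.8] [0.12 0.76 0.  ] 0.04802492927396651
[[ 0.566 -0.81   0.15 ]
 [-0.086  0.123  0.989]
 [-0.82  -0.573 -0.   ]]
```

View pics/b1o.png

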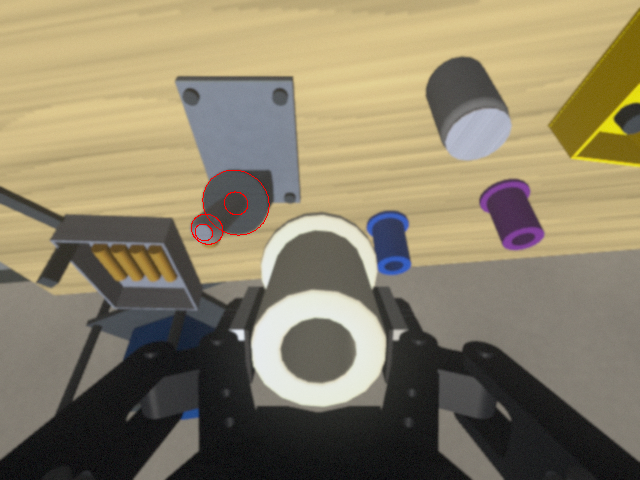

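View pics/b1.png

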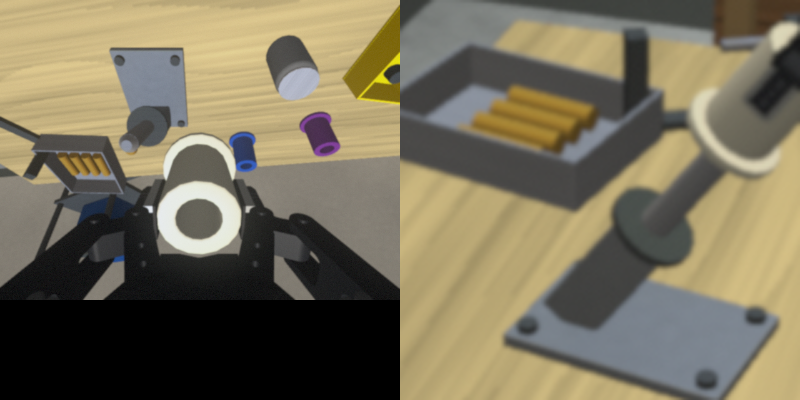

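```bash
python3 - <<'E'
from h import *
a=cv2.imread("pics/b1_w.png")[160:250,180:280];b=cv2.imread("pics/b1o.png")[160:250,180:280]
f=lambda i:cv2.resize(i,None,fx=4,fy=4,interpolation=cv2.INTER_CUBIC)
cv2.imwrite("pics/b1c.png",np.hstack([f(a),f(b)]))
E
```

```text
(no output)
```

View pics/b1c.png

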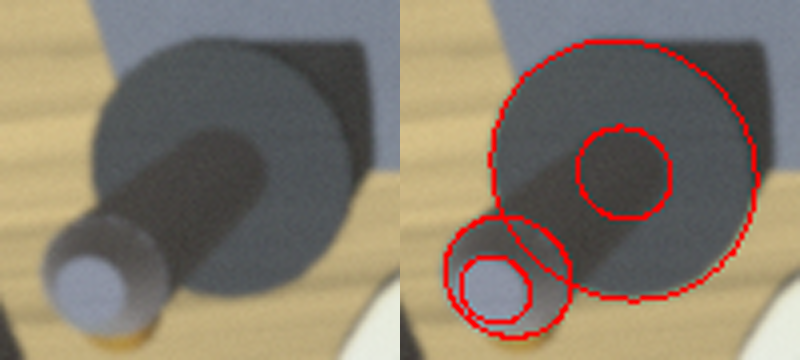

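```bash
cat > wfit.py <<'E'
from h import *
a=np.load("b1.npy"); c=wcal(dict(ee_pos=a[:3],tcp_rot=a[3:]))
th=np.linspace(0,2*np.pi,361)
px=lambda v:(np.array(v,float)+.5)/4-.5+np.array([180,160,180,160])
disc=px([92,38,352,296]); tip=px([54,256,126,324]); cone=px([41,213,168,337])
def e(C,R,z,r):
    p=proj(c,C+R[:,2]*z+r*(np.outer(np.cos(th),R[:,0])+np.outer(np.sin(th),R[:,1])));return np.r_[p.min(0),p.max(0)]
def f(p):
    R=seatR(p[2]);C=np.r_[p[:2],p[3]]
    return np.r_[e(C,R,0,.034)-disc,e(C,R,.104,.0065)-tip,e(C,R,.096,.012)-cone,(p[3]-.105)*1000]
s=least_squares(f,[.628,-.22,-8.5,.105]);print(s.x.round(4),s.fun.round(1))
E
python3 wfit.py
```

```text
[ 0.6276 -0.2202 -8.1194  0.105 ] [-0.5  0.3  0.6  0.7  0.3 -0.4 -0.1 -0.6 -0.   0.6 -0.2 -0.3  0. ]
```

```bash
python3 plan.py .135 .6276 -.2202 -8.1
```

```text
foot in seat mm [  3.2  87.7 161.6]
turn needed [-0.4  -0.28 -0.06]
shift in goal tool axes mm [ 26.6   3.2 -87.7] q [-14.3 -30.9 -23.1  63.    3.2  -4.7] F [ 0.6  0.1 -1.6] t 11.2 op 0.0477 ee [ 0.5453 -0.1199  0.2457]
```

carry_out(increments=[[-0.4,-0.3,0,0,0.6,-17.5,0],[0,0,0,0,0.6,-17.5,0],[0,0,0,0,0.6,-17.5,0],[0,0,0,0,0.6,-17.5,0],[0,0,0,0,0.8,-17.7,0],[0,0,0,13,0,0,0],[0,0,0,13.6,0,0,0],[0,0,0,0,0,0,0],[0,0,0,0,0,0,0]])

```text
time: 12.32
ee_pos: [0.5451, -0.2075, 0.2213]
tcp_rot: [-90.0, 55.0, -8.0]
wrist_force: [-0.9, -0.6, -2.1]
opening: 0.0471
```

```bash
python3 plan.py .135 .6276 -.2202 -8.1; python3 snap.py b2 290 110 110 110
```

```text
foot in seat mm [ -0.9   1.  134.7]
turn needed [ 0.08  0.08 -0.02]
shift in goal tool axes mm [-0.3 -0.9 -1. ] q [-26.6 -26.7 -23.1  60.1  10.6 -15.4] F [-0.9 -0.6 -2.1] t 12.325 op 0.0471 ee [ 0.5451 -0.2075  0.2213]
12.325 [-26.6 -26.7 -23.1  60.1  10.6 -15.4] [ 0.5451 -0.2075  0.2213] [-0.9 -0.6 -2.1] [0.11 0.8  0.  ] 0.04713822115081006
[[ 0.568 -0.811  0.139]
 [-0.079  0.114  0.99 ]
 [-0.819 -0.573  0.   ]]
```

View pics/b2.png

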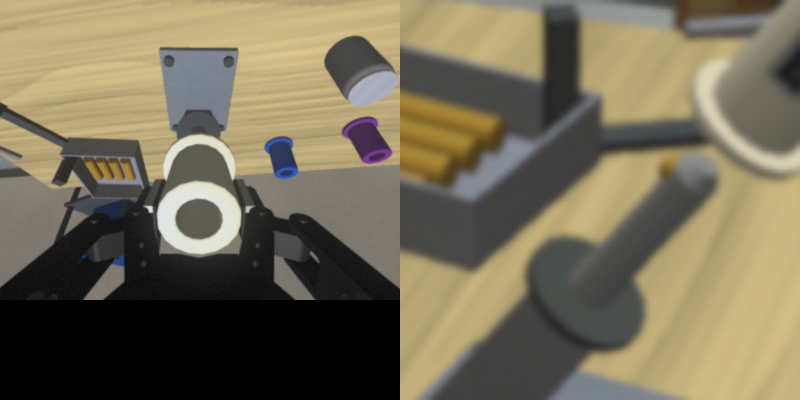

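View pics/b2_w.png

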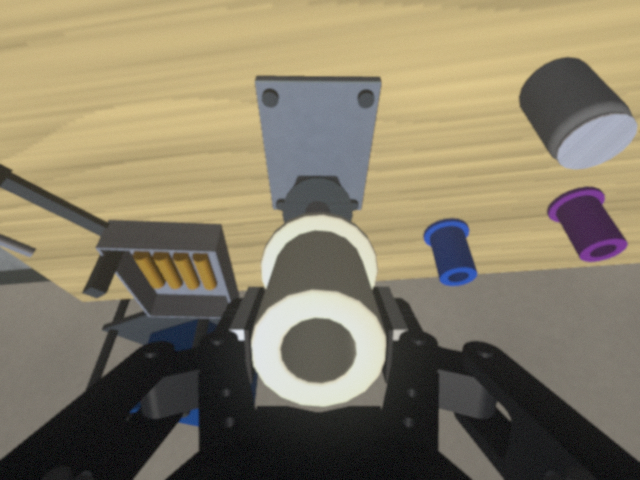

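carry_out(increments=[[0,0,0,8,-0.9,-1,0],[0,0,0,8,0,0,0],[0,0,0,7,0,0,0],[0,0,0,6,0,0,0],[0,0,0,5,0,0,0],[0,0,0,0,0,0,0]])

```text
time: 13.18
ee_pos: [0.5647, -0.2118, 0.1935]
tcp_rot: [-90.0, 55.0, -8.0]
wrist_force: [1.4, 1.0, -1.9]
opening: 0.0478
```

```bash
python3 plan.py .09 .6276 -.2202 -8.1; python3 snap.py b3 290 110 110 110
```

```text
foot in seat mm [ -0.4  -0.6 100.3]
turn needed [ 0.03  0.06 -0.04]
shift in goal tool axes mm [10.3 -0.4  0.6] q [-25.9 -24.3 -24.6  56.1  10.2 -14.8] F [ 1.4  1.  -1.9] t 13.175 op 0.0478 ee [ 0.5647 -0.2118  0.1935]
13.175 [-25.9 -24.3 -24.6  56.1  10.2 -14.8] [ 0.5647 -0.2118  0.1935] [ 1.4  1.  -1.9] [ 0.1   0.77 -0.01] 0.04782443277035131
[[ 0.567 -0.811  0.14 ]
 [-0.08   0.115  0.99 ]
 [-0.82  -0.573  0.   ]]
```

View pics/b3.png

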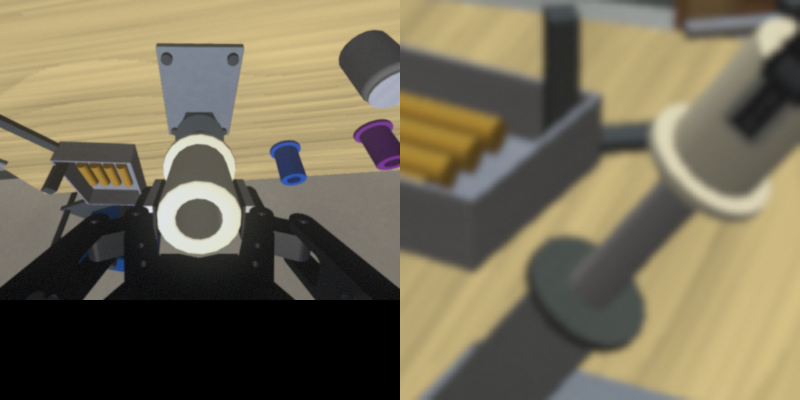

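carry_out(increments=[[0,0,0,3,0,0.4,0],[0,0,0,3,0,0,0],[0,0,0,3,0,0,0],[0,0,0,3,0,0,0]])

```text
time: 13.78
ee_pos: [0.5724, -0.2124, 0.1859]
tcp_rot: [-90.0, 54.8, -8.0]
wrist_force: [-3.3, 2.9, 4.7]
opening: 0.048
```

```bash
python3 plan.py .08 .6276 -.2202 -8.1; python3 snap.py b4 290 110 110 110
```

```text
foot in seat mm [ 1.5 -0.1 89.7]
turn needed [0.07 0.06 0.16]
shift in goal tool axes mm [9.7 1.5 0.1] q [-25.6 -23.6 -25.1  54.6  10.  -14.5] F [-3.3  2.9  4.7] t 13.775 op 0.048 ee [ 0.5724 -0.2124  0.1859]
13.775 [-25.6 -23.6 -25.1  54.6  10.  -14.5] [ 0.5724 -0.2124  0.1859] [-3.3  2.9  4.7] [0.48 0.34 0.37] 0.047953836175606696
[[ 0.57  -0.81   0.139]
 [-0.08   0.114  0.99 ]
 [-0.818 -0.576  0.   ]]
```

View pics/b4.png

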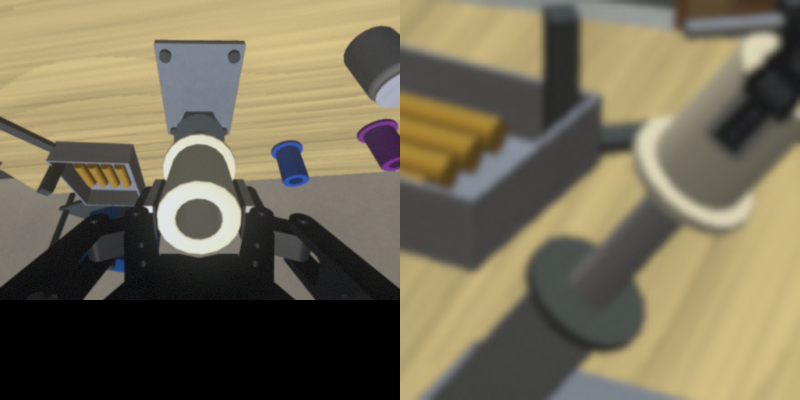

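carry_out(increments=[[0,0,0,3,0,0,0],[0,0,0,3,0,0,0],[0,0,0,3,0,0,0],[0,0,0,3,0,0,0]])

```text
time: 14.38
ee_pos: [0.5792, -0.2135, 0.1748]
tcp_rot: [-90.0, 54.9, -8.0]
wrist_force: [4.4, 2.4, 2.6]
opening: 0.048
```

```bash
python3 plan.py .04 .6276 -.2202 -8.1; python3 snap.py b5 290 110 110 110
```

```text
foot in seat mm [ 0.8 -0.2 76.8]
turn needed [0.06 0.05 0.09]
shift in goal tool axes mm [36.7  0.8  0.2] q [-25.3 -22.6 -25.6  53.2   9.9 -14.3] F [4.4 2.4 2.6] t 14.375 op 0.048 ee [ 0.5792 -0.2135  0.1748]
14.375 [-25.3 -22.6 -25.6  53.2   9.9 -14.3] [ 0.5792 -0.2135  0.1748] [4.4 2.4 2.6] [ 0.22 -1.07  0.25] 0.04796723518508748
[[ 0.569 -0.81   0.14 ]
 [-0.08   0.114  0.99 ]
 [-0.818 -0.575  0.   ]]
```

View pics/b5.png

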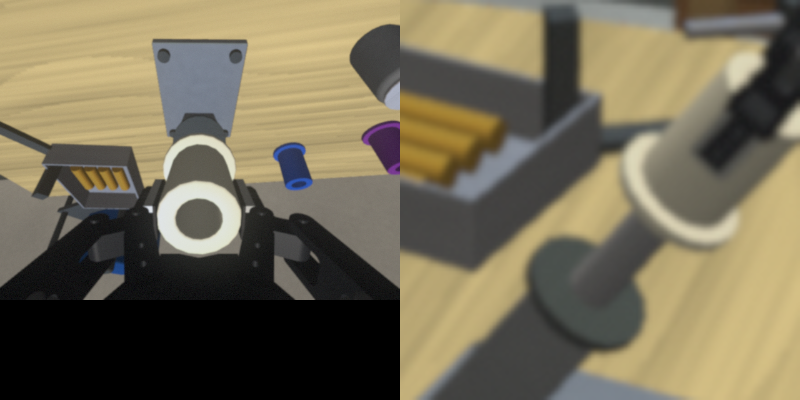

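carry_out(increments=[[0,0,0,5,0,0,0],[0,0,0,5,0,0,0],[0,0,0,5,0,0,0],[0,0,0,5,0,0,0],[0,0,0,5,0,0,0],[0,0,0,5,0,0,0],[0,0,0,5,0,0,0]])

```text
time: 15.35
ee_pos: [0.5991, -0.2163, 0.1461]
tcp_rot: [-90.0, 54.9, -8.0]
wrist_force: [4.9, 1.4, 3.8]
opening: 0.0481
```

carry_out(increments=[[0,0,0,5,0,0,0],[0,0,0,5,0,0,0],[0,0,0,5,0,0,0],[0,0,0,5,0,0,0],[0,0,0,5,0,0,0]])

```text
time: 15.98
ee_pos: [0.6133, -0.2183, 0.1257]
tcp_rot: [-90.0, 54.9, -8.0]
wrist_force: [6.3, 1.1, 3.6]
opening: 0.0479
```

```bash
python3 plan.py .0 .6276 -.2202 -8.1; python3 snap.py b6 290 110 110 110
```

```text
foot in seat mm [ 0.8 -0.1 16.7]
turn needed [0.06 0.05 0.08]
shift in goal tool axes mm [16.7  0.8  0.1] q [-24.1 -17.5 -27.3  46.1   9.1 -13.3] F [6.3 1.1 3.6] t 15.975 op 0.0479 ee [ 0.6133 -0.2183  0.1257]
15.975 [-24.1 -17.5 -27.3  46.1   9.1 -13.3] [ 0.6133 -0.2183  0.1257] [6.3 1.1 3.6] [ 0.22 -0.66  0.28] 0.047900479214132374
[[ 0.569 -0.81   0.14 ]
 [-0.08   0.114  0.99 ]
 [-0.818 -0.575  0.   ]]
```

View pics/b6.png

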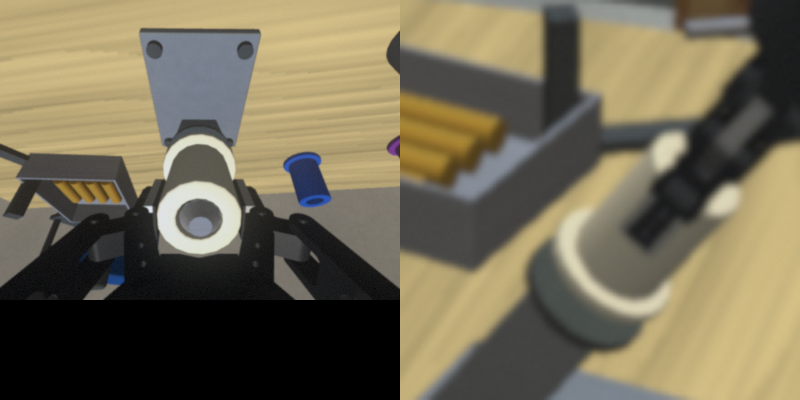

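carry_out(increments=[[0,0,0,4,0,0,0],[0,0,0,4,0,0,0],[0,0,0,4,0,0,0],[0,0,0,2,0,0,0]])

```text
time: 16.58
ee_pos: [0.6201, -0.2194, 0.1123]
tcp_rot: [-90.0, 55.1, -8.0]
wrist_force: [0.6, -0.2, 0.3]
opening: 0.048
```

carry_out(increments=[[0,0,0,2,0,0,0],[0,0,0,2,0,0,0]])

```text
time: 16.82
ee_pos: [0.6216, -0.2195, 0.1105]
tcp_rot: [-89.9, 55.1, -8.0]
wrist_force: [-33.9, 9.4, 25.3]
opening: 0.0477
```

```bash
python3 plan.py .0 .6276 -.2202 -8.1; python3 snap.py b7 290 110 110 110
```

```text
foot in seat mm [-1.  -0.2 -0.5]
turn needed [-0.    0.04 -0.11]
shift in goal tool axes mm [-0.5 -0.9  0.2] q [-23.8 -15.8 -27.7  44.3   8.9 -13. ] F [-33.9   9.4  25.3] t 16.825 op 0.0477 ee [ 0.6216 -0.2195  0.1105]
16.825 [-23.8 -15.8 -27.7  44.3   8.9 -13. ] [ 0.6216 -0.2195  0.1105] [-33.9   9.4  25.3] [1.   3.21 0.33] 0.04771801147580681
[[ 0.566 -0.812  0.141]
 [-0.08   0.116  0.99 ]
 [-0.82  -0.572  0.001]]
```

View pics/b7.png

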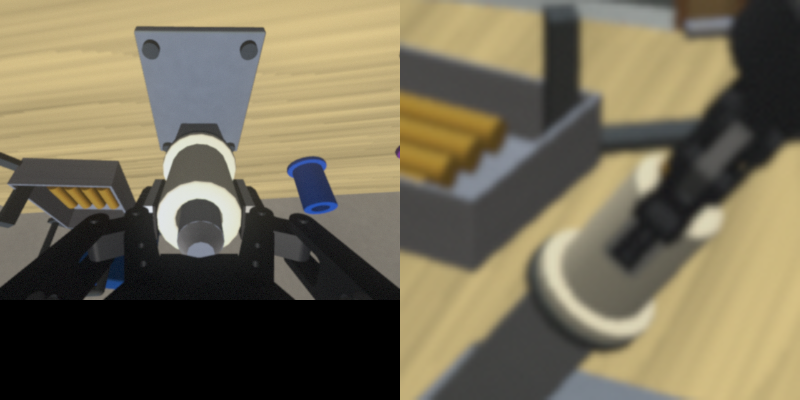

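View pics/b7_w.png

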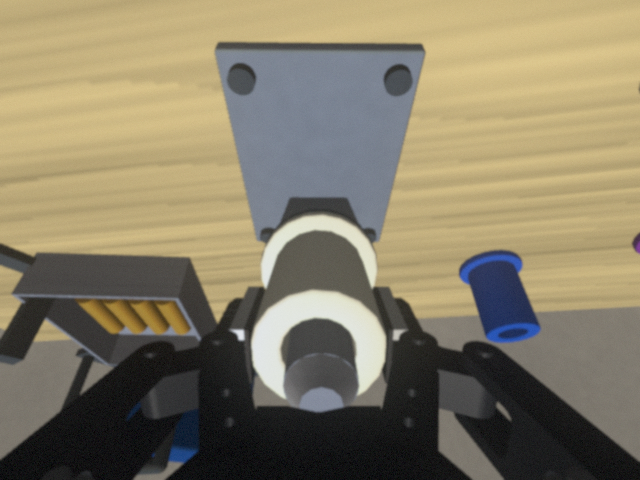

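Shoulder contact: 42 N along the axis and d≈0. The ball drag had already vanished, so the ball is out. Relax and release.

carry_out(increments=[[0,0,0,-1.5,0,0,0],[0,0,0,0,0,0,100],[0,0,0,0,0,0,100],[0,0,0,0,0,0,100],[0,0,0,0,0,0,100],[0,0,0,0,0,0,100]])

```text
time: 17.68
ee_pos: [0.6219, -0.2196, 0.1117]
tcp_rot: [-90.0, 55.0, -8.0]
wrist_force: [-0.5, -0.4, 0.7]
opening: 0.0853
```

```bash
python3 snap.py d1 290 110 110 110
```

```text
17.675 [-23.8 -15.9 -27.6  44.3   9.  -13. ] [ 0.6219 -0.2196  0.1117] [-0.5 -0.4  0.7] [ 0.08  0.55 -0.02] 0.08532086421994765
[[ 0.568 -0.811  0.14 ]
 [-0.08   0.115  0.99 ]
 [-0.819 -0.574  0.   ]]
```

View pics/d1.png

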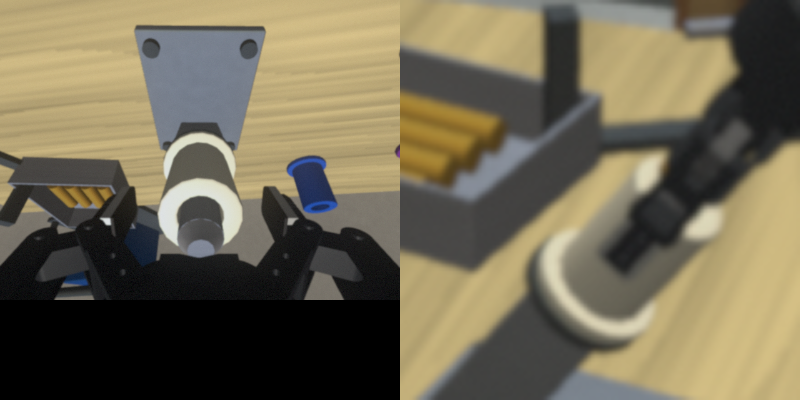

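Retreat straight back along the axis.

carry_out(increments=[[0,0,0,-10,0,0,100],[0,0,0,-16,0,0,100],[0,0,0,-16,0,0,100],[0,0,0,-16,0,0,100],[0,0,0,-16,0,0,100],[0,0,0,-16,0,0,100],[0,0,0,-16,0,0,100],[0,0,0,-16,0,0,100],[0,0,0,0,0,0,100]])

```text
time: 18.9
ee_pos: [0.5526, -0.2101, 0.2135]
tcp_rot: [-90.0, 54.9, -8.1]
wrist_force: [0.3, 0.1, -0.7]
opening: 0.0856
```

```bash
python3 snap.py d2 290 110 110 110; python3 - <<'E'
from h import *
a=np.load("d2.npy"); c=wcal(dict(ee_pos=a[:3],tcp_rot=a[3:])); im=cv2.imread("pics/d2_w.png");raw=im.copy()
th=np.linspace(0,2*np.pi,181);R=seatR(-8.1);C=np.array([.6276,-.2202,.105])
for z,r in((.008,.033),(.08,.025),(.104,.0065)):
    P=C+R[:,2]*z+r*(np.outer(np.cos(th),R[:,0])+np.outer(np.sin(th),R[:,1]))
    p=proj(c,P); cv2.polylines(im,[p.round().astype(int)],True,(0,0,255))
x,y=p.mean(0).astype(int); x0=max(x-70,0);y0=max(y-90,0)
f=lambda i:cv2.resize(i[y0:y0+140,x0:x0+140],(400,400),interpolation=cv2.INTER_CUBIC)
cv2.imwrite("pics/d2c.png",np.hstack([f(raw),f(im)]))
E
```

```text
18.9 [-26.4 -25.9 -23.5  58.7  10.4 -15.2] [ 0.5526 -0.2101  0.2135] [ 0.3  0.1 -0.7] [ 0.08  0.57 -0.01] 0.08561347183540663
[[ 0.57  -0.81   0.14 ]
 [-0.081  0.114  0.99 ]
 [-0.818 -0.575 -0.   ]]
```

View pics/d2.png

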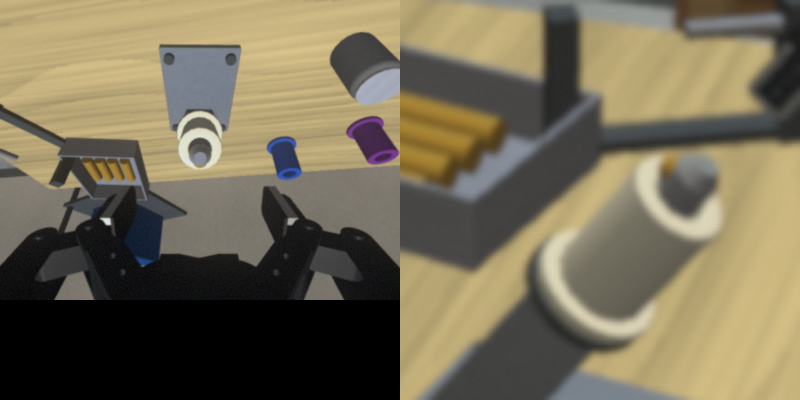

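View pics/d2c.png

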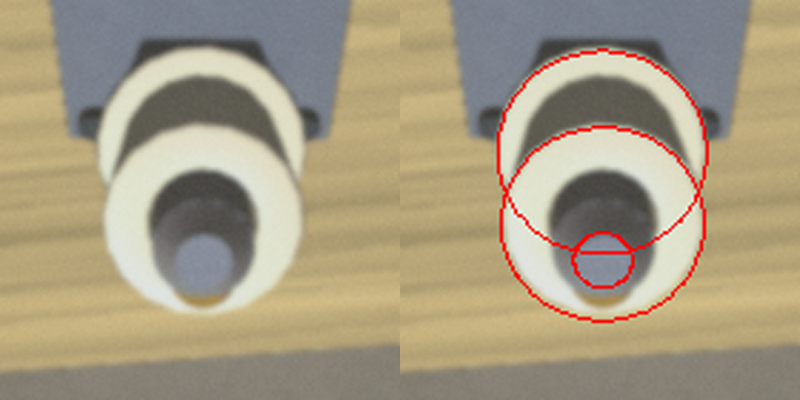

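The side view shows the brass ball out above the plain end at (670,163), with the flange on the dark shoulder. One last top and side check after moving a bit further off.

carry_out(increments=[[0,0,0,-20,0,0,100],[0,0,0,-20,0,0,100],[0,0,0,0,0,0,100],[0,0,0,0,0,0,100]])

```text
time: 19.5
ee_pos: [0.53, -0.2066, 0.243]
tcp_rot: [-89.9, 55.1, -8.0]
wrist_force: [0.2, -0.2, -0.4]
opening: 0.0856
```

```bash
python3 - <<'E'
from h import *
s=vision.camera("side")[:,:,::-1]; t=vision.camera("top")[:,:,::-1]
f=lambda i,x,y,w:cv2.resize(i[y:y+w,x:x+w],(400,400),interpolation=cv2.INTER_CUBIC)
cv2.imwrite("pics/e1.png",np.hstack([f(s,320,140,70),f(t,250,190,200)]))
cv2.imwrite("pics/e2.png",s)
o=sensors.get_obs();print(o["time"],o["wrist_force"].round(1),o["ee_pos"])
S=vision.calibration("side");R=seatR(-8.1);C=np.array([.6276,-.2202,.105]);th=np.linspace(0,6.283,91)
im=s.copy()
E
```

```text
19.6 [-0.7 -0.2 -0.5] [ 0.52992353 -0.20645866  0.24289412]
```

View pics/e1.png

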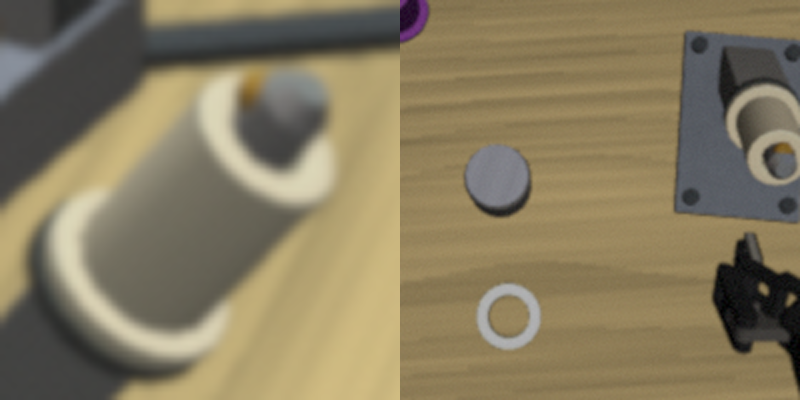

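View pics/e2.png

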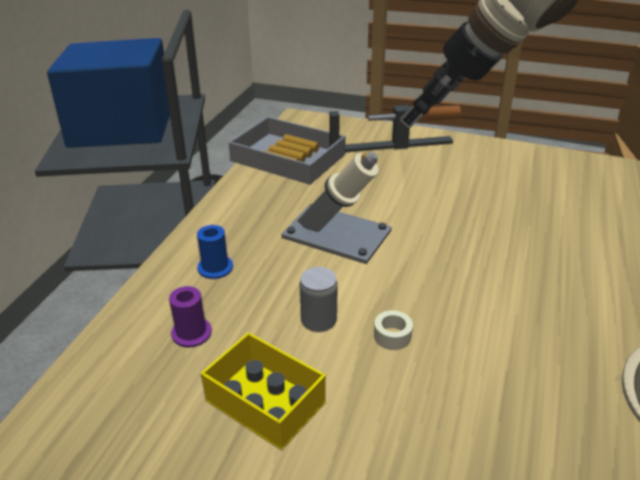

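The sleeve is seated and the ball shows out above its end in both views. Tin (319,300), bushing (393,330) and decoys are where they were, and the arm is clear.

```bash
python3 -c "
from workcell import job_done; print(job_done())"
```

```text
the job is handed in; nothing more can be done
None
```

The white sleeve is home on the leaning spindle, flange down on the shoulder. The brass ball shows out above its plain end in both the side and top views. I handed the job in at 19.6 s, with the arm about 170 mm back along the spindle axis.

- **Final checks:** the wrist reads no force, and the tin, bushing, blue and purple sleeves and bin look unmoved.
- **Pushing home:** the axial drag over the ball dropped to about zero in the last millimetres. Contact with the shoulder then peaked at about 43 N at the wrist, passing through the gripped sleeve; I backed off 1.5 mm and released.
- **Failed first grasp:** the fingers shut over the sleeve and their tips went into its bore, pressing on it with about 20 N and tilting it slightly. I backed out, and the sleeve settled upright again.
- **Disagreement with the description:** in the cameras the fingertips end about 45 mm behind the reported TCP when open, and roughly 20–30 mm behind when shut. I set the second grasp from the pictures instead, about 35 mm lower, and it held.
- **Camera offset:** the side and top views disagreed by about 4 mm in x. The wrist camera settled the seat position to within 1 pixel.

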